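# Clear the lens turntable's flange and offer up its cover plate

### The job

Take the blue headband off the turntable's mounting flange and hang it over the steel bar, one arm on each side. Then pick up the steel cover plate by its red rib and hold it level and still about 10 mm above the flange, not touching it, with its two holes centred over the two threaded holes so that the screws can be started. Finish while still holding the plate there, and leave the other things on the table where they are.

Things in the scene. Friction and masses are not known exactly. Their poses are not given: they have to be found in the camera images.
- headband: rigid blue arch, 26 mm wide (its x), 174 mm span (y), about 0.16 kg, z up. Origin: centre of the crown's underside (flat 30 mm either way along y, 8 mm thick; pads reach 82 mm below). On the crown a black grip block 32 (x) by 14 (y) mm, top 42 mm above the origin: pinch across y, fingertips above the crown. Starts resting astride the flange, its x along flange x within 5 degrees
- pad_left (a point): centre of the headband's temple pad at its +y end (80 mm along y, 62 mm below the band's origin); pad 40 mm across, 14 mm thick
- pad_right (a point): centre of the temple pad at the -y end
- rail: fixed steel hanging stand: a horizontal round bar 12 mm thick and 180 mm long along its y, on a post at each end (172 mm apart, 44 mm feet). Origin on the table under the middle of the bar
- bar_mid (a point): middle of the bar, on its top line, 166 mm above the table; y runs along the bar, x across it
- turntable_foot: foot of the aluminium turntable, origin on the table on its axis. Its disc (250 mm across, top 35 mm high) has four upright 38 mm lenses on the diagonals (tops 72 mm high, 103 mm off the axis) and a central column with an oblong brass flange. The disc is stiff (0.25 N m) but a hard knock turns it, by 0.3 rad at most
- flange_top (a point): centre of the top face of the mounting flange, 130 mm above the table; flange 110 mm (x) by 44 mm (y), 12 mm thick, turning with the disc
- thread_a (a point): mouth of one threaded hole (6 mm) in the flange top, 38 mm from its centre along +x
- thread_b (a point): mouth of the other threaded hole, 38 mm along -x
- cover: steel cover plate 110 (x) by 44 (y) by 4 mm, about 0.15 kg, flat on the table; origin: centre of its underside, z up. Red grip rib on its middle, 34 (x) by 14 (y) mm, top 38 mm above the underside: pinch across y, fingertips just above the plate. A 14 mm clear hole near each end; symmetrical, so either hole may go over either thread
- hole_a (a point): centre of the cover's hole at its +x end, on the underside, 38 mm from the origin
- hole_b (a point): centre of the hole at its -x end, on the underside
- occluder: bone-coloured plastic occluder paddle, about 190 x 64 x 6 mm, lying flat; origin under it, near its middle. Leave alone
- lens_measure: round brass lens measure with a white dial, 54 mm across, 14 mm high; origin under the dial's centre. Leave alone
- retinoscopy_rack: retinoscopy lens rack: dark bar with six small lenses and a walnut handle, 295 mm long, 36 mm wide, 16 mm high; origin under it near the middle of its length. Leave alone
- pen_torch: steel pen torch, 132 mm long, 17 mm high; origin under it, near its middle. Leave alone
- spectacle_case: green spectacle case, 160 x 62 x 36 mm; origin under its centre. Leave alone
- screw_tin: small open brass tin with screws, 64 mm across, 24 mm high; origin under its centre. Leave alone
Not all that is in view belongs to the job. What is meant by the cover is not brown, and is the larger of those in its own colour.

How it is judged:
By the outcome, as a careful person would: the job done as asked, in the order asked, and still so for the second after the job is handed in, while the arm keeps its last pose, push and grip.
It also fails if it takes over 64 s, if anything falls off the work surface, if the arm or the gripper's body presses on something with over 40 N, if the wrist force passes 120 N, or if a joint passes its speed limit or range.

### The arm

A 6-joint arm with a two-finger parallel gripper is mounted at the origin on the work surface. World frame = base frame: x ahead of the robot, y to its left, z up, the work surface at z = 0. Lengths are in mm, angles in degrees, forces in N, time in s.
With the tool pointing down it reaches from about 300 to 850 mm from the base axis. Payload 4.2 kg.
Tool frame: the origin (TCP) lies at the centre of the arm's flange, where the gripper is bolted on; the fingertips stand 191 mm ahead of it and the grasp point (between the pads) lies 172 mm ahead of it; y points along the fingers, x is the direction in which the jaws open and shut, and the axes are right-handed (so a half turn about y gives the same grasp; the last joint's range is limited). The gripper opens to 91 mm and grips with 3 to 60 N. Pads are 32 mm wide; open, the fingers measure 118 mm over their backs; the gripper's body (76 mm by 178 mm) begins 60 mm behind the grasp point.
Start: joints at [71.734, 18.312, 89.639, -0, 72.044, -1.146], TCP at [169.261, 549.521, 404.776] pointing down, gripper open.
Joint ranges: [-177.97, 177.97], [-48.28, 115.42], [12.27, 149.76], [-77.06, 257.06], [2.81, 150.46], [-146.56, 146.56]. Speed limits (degrees/s): [147.25, 147.25, 180, 180, 180, 180].

### API

Orientations are given as [roll, pitch, yaw] about the fixed x, y, z axes, in that order (R = Rz(yaw) Ry(pitch) Rx(roll)).
In Python, from workcell import env gives the robot as it stands.
- The arm moves only by the tool carry_out, never from a script. Its argument "increments" is a list of rows, each a list of 3 entries, a list of its own where there are three numbers: the turn, a rotation vector about the tool's x, y, z in rad, then the shift along the tool's x, y, z in mm, then the closure, from 0 (fully open) to 1 (shut). In form: [[[wx, wy, wz], [dx, dy, dz], claw], ...]. A call has 1 to 10 rows; each row is the pose to reach, as a shift and turn from the pose commanded when the call began, along the tool's axes at that moment; what a row does not reach only later rows make up. A row lasts 1/12 s, in which the tool goes at most 41.7 mm and 7.16 degrees, less where a joint would pass 70% of its speed; a pose out of reach is approached as far as the arm can. A call with a gripper value outside its range is refused whole. The fingers move at their own pace and stop on an object; "force" is the grip in N (left out, the last holds). Time passes only in rows, so rows that repeat a pose let the fingers close. It gives the time, the measured TCP pose, the force and the opening at its end, in the units of the state.
- env.state(): the state, without advancing time (a new reading comes with each control period).
- env.grab_frame(name): name is "side" or "top"; returns a dict with "frame" (420x560x3 uint8, blue, green, red), "z_map" (420x560 float32, mm along the optical axis (not along the pixel's ray), 0 where there is no reading), "camera_matrix" (3x3 intrinsics, pixels), "rvec" (rotation vector, rad) and "tvec" (3), from world to camera coordinates, as OpenCV has them. Camera axes: x right, y down, z forward; pixel columns grow to the right and rows downward; lengths in mm; the calibration is good to about 2 mm. A picture is of the moment at which its call begins.
- env.job_done(): hands the job in, once; it reports no verdict.
The state is a dict: "time_s": time; "qpos": joint angles; "qvel": joint speeds; "effort": joint torques, N m; "ee_pos": TCP position; "ee_rot": TCP orientation; "force": force on the tool from outside, world axes, zero at the start; "torque": the same for the moment, N m; "gripper_width": finger opening in mm.
Only numpy, scipy, OpenCV 4.12 (cv2) and the standard library are available. Lean on these libraries where they do the work, as an engineer would, in place of code of your own. Each camera call takes 0.05 s, during which the arm holds its last target. There are 200 camera calls.

## Working session

There is one attempt and no reset: what is moved stays moved. The work goes in short steps, Python scripts to look and compute and a tool call to move; the robot and the scene stay as the last step left them, time stands still between calls to the robot, and variables do not carry over. Pictures are saved under pics/ and viewed, about 8 in all and at most 12, crops included, and the job is handed in when it is done.

Besides the shell and the picture viewer there is one more tool, called as a command line: name --argument value ..., lists and objects as JSON in quotes. carry_out: Moves the arm, as the interface text tells. Its arguments: {"type":"object","properties":{"increments":{"type":"array","items":{"type":"array"}},"force":{"type":"number"}},"required":["increments"]}

```bash
ls; mkdir -p pics
cat > h.py <<'E'
import numpy as np, cv2
from scipy.spatial.transform import Rotation as R
from workcell import env
def cloud(f):
    z=f["z_map"].astype(float);K=np.array(f["camera_matrix"]);h,w=z.shape
    u,v=np.meshgrid(np.arange(w),np.arange(h))
    P=np.stack([(u-K[0,2])/K[0,0]*z,(v-K[1,2])/K[1,1]*z,z],-1)
    M=cv2.Rodrigues(np.array(f["rvec"],float))[0]
    W=(P-np.array(f["tvec"]).ravel())@M
    W[z==0]=np.nan
    return W
E
python3 - <<'E'
from h import *
for n in ("top","side"):
    f=env.grab_frame(n);cv2.imwrite(f"pics/{n}0.png",f["frame"])
    np.savez(f"{n}0.npz",**f)
    print(n,f["camera_matrix"],f["rvec"],f["tvec"])
print(env.state())
E
```

```text
pics
top [[441.31999231   0.         276.37411734]
 [  0.         441.31999231 215.91520834]
 [  0.           0.           1.        ]] [ 2.11564603 -2.13885397  0.16213174] [   5.04446435  588.63916305 1281.02622275]
side [[489.41614164   0.         272.74725021]
 [  0.         489.41614164 213.0866676 ]
 [  0.           0.           1.        ]] [ 2.35608926 -0.42854226  0.16416381] [-544.71950932  223.76039865 1214.51471169]
{'time_s': 0.1, 'qpos': array([ 7.17338303e+01,  1.83442086e+01,  8.96971168e+01, -8.55428939e-04,
        7.20432954e+01, -1.14561843e+00]), 'qvel': array([ 0.03908342, -0.11864207, -0.26300687,  0.03359177,  0.00823091,
        0.01124832]), 'effort': array([-1.69262232e-03, -4.13332450e+01, -2.32507306e+01,  7.26741878e-02,
        4.21788124e-02, -3.78646371e-05]), 'ee_pos': array([169.22112155, 549.37669107, 404.05751113]), 'ee_rot': array([-8.99991213e+01,  8.46201318e-02,  7.28797138e+01]), 'force': array([0.11112507, 0.27458079, 0.0434003 ]), 'torque': array([-0.02397983, -0.00221296, -0.00458866]), 'gripper_width': 91.46841179602775}
```

View pics/top0.png

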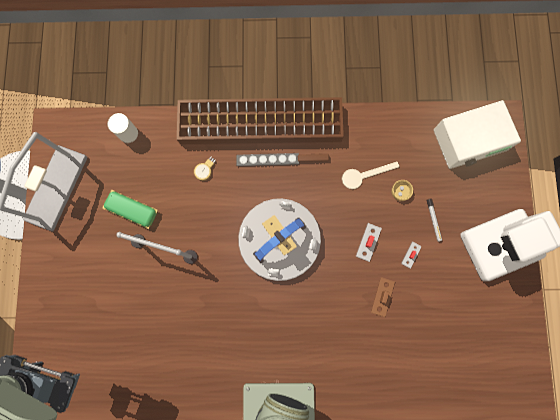

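View pics/side0.png

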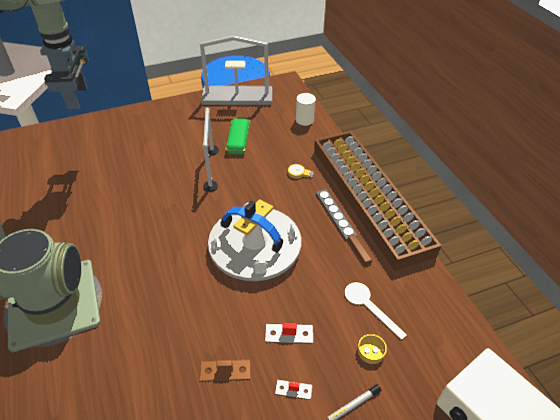

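```bash
cat >> h.py <<'E'
def near(W,c,r): return np.hypot(W[...,0]-c[0],W[...,1]-c[1])<r
def rect(P):
    (c,s,a)=cv2.minAreaRect(P[:,:2].astype(np.float32))
    if s[0]<s[1]: s=s[::-1];a+=90
    return np.round(c,1),np.round(s,1),round((a+90)%180-90,1)
def fits(f,tag):
    W=cloud(f);z=W[...,2];hsv=cv2.cvtColor(f["frame"],cv2.COLOR_BGR2HSV);H,S,V=[hsv[...,i].astype(int) for i in range(3)]
    v,u=np.mgrid[:z.shape[0],:z.shape[1]]
    return W,z,H,S,V,u,v
E
python3 - <<'E'
from h import *
f=dict(np.load("top0.npz"));W,z,H,S,V,u,v=fits(f,0)
box=lambda a,b,c,d:(u>=a)&(u<b)&(v>=c)&(v<d)
def rep(n,m):
    P=W[m]; print(n,m.sum(),"mean",np.round(np.nanmean(P,0),1),"z",np.round(np.nanpercentile(P[:,2],[5,50,95]),0),rect(P) if len(P)>3 else '')
tt=box(230,330,190,290)
rep("blue",tt&(H>100)&(H<130)&(S>100)&(z>100))
rep("brass",tt&(H>15)&(H<32)&(S>110)&(z>118)&(z<142))
rep("blk",tt&(z>180))
rep("band>155",tt&(z>150))
rep("disc",tt&(z>28)&(z<42))
rep("bar",box(100,215,220,270)&(z>150))
rep("red",box(355,385,220,265)&((H<8)|(H>172))&(S>150)&(z>25))
rep("plate",box(352,388,220,265)&(S<60)&(V>120)&(z<20))
rep("table",box(150,220,300,400))
i=cv2.resize(f["frame"][190:290,100:400],None,fx=2.66,fy=2.66,interpolation=cv2.INTER_CUBIC)
cv2.imwrite("pics/c1.png",i)
s=dict(np.load("side0.npz"));W,z,H,S,V,u,v=fits(s,0)
rep("S blue",box(200,310,190,260)&(H>100)&(H<130)&(S>100)&(z>100))
rep("S blk",box(200,310,190,260)&(z>180))
rep("S brass",box(200,310,190,260)&(H>15)&(H<32)&(S>110)&(z>118)&(z<142))
rep("S bar",box(190,225,100,200)&(z>150))
rep("S red",box(262,316,315,348)&((H<8)|(H>172))&(S>150)&(z>10))
rep("S plate",box(262,316,315,348)&(S<60)&(V>120)&(z<20))
rep("S table",box(100,180,150,200))
E
```

```text
blue 405 mean [513.2  -8.8 128.1] z [105. 131. 140.] (array([514.1,  -9.7]), array([156.6,  25.1]), -51.6)
brass 106 mean [518.7 -11.  129.2] z [125. 129. 133.] (array([521.7,  -9.8]), array([106.2,  42.6]), 34.3)
blk 0 mean [nan nan nan] z nan 
band>155 67 mean [514.1  -9.8 169.5] z [161. 170. 174.] (array([514.9,  -9.5]), array([32.1, 13.7]), 37.0)
disc 3843 mean [519.3  -9.9  34.2] z [30. 34. 39.] (array([524.1,  -9.7]), array([247.2, 245.7]), -0.6)
bar 301 mean [498.8 346.  163.8] z [159. 164. 168.] (array([499.7, 347.1]), array([185.3,  14.6]), 72.7)
red 54 mean [ 511.3 -281.8   35.6] z [28. 37. 40.] (array([ 512.5, -282.7]), array([30.7, 13.5]), -24.3)
plate 425 mean [ 511.8 -282.6    3. ] z [-2.  3.  8.] (array([ 512.4, -283.8]), array([113.8,  46.6]), -22.7)
table 7000 mean [196.7 277.7  -0.5] z [-5. -1.  4.] (array([187.4, 293.3]), array([357.5,  54.4]), 39.8)
S blue 451 mean [525.  -25.  128.6] z [104. 131. 142.] (array([520.2, -12.6]), array([156.9,  39. ]), -49.6)
S blk 0 mean [nan nan nan] z nan 
S brass 420 mean [521.5 -16.1 129. ] z [124. 129. 133.] (array([526.1, -10.7]), array([114.8,  47.6]), 33.9)
S bar 180 mean [498.5 336.  163.5] z [158. 164. 168.] (array([500.9, 344.5]), array([186. ,  15.7]), 73.2)
S red 148 mean [ 513.7 -288.8   30.2] z [13. 34. 40.] (array([ 514.4, -286.6]), array([32.3, 14.7]), -21.8)
S plate 572 mean [ 515.7 -285.3    3.5] z [-0.  4.  7.] (array([ 515.1, -283.5]), array([111.2,  50.6]), -23.6)
S table 4000 mean [284.3 401.2  -0.9] z [-5. -1.  3.] (array([277.3, 407. ]), array([301. , 232.4]), -22.3)<stdin>:5: RuntimeWarning: Mean of empty slice
  return np.nanmean(a, axis, out=out, keepdims=keepdims)
```

View pics/c1.png

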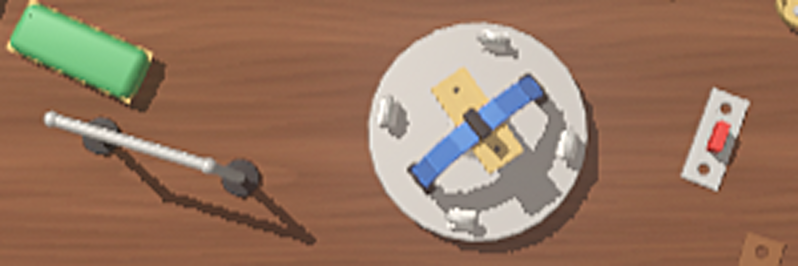

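```bash
cat >> h.py <<'E'
def go(x,y,z,yaw):
    "increment (tool axes) from the measured pose to a tool-down target"
    s=env.state();Rm=R.from_euler("xyz",s["ee_rot"],degrees=True)
    T=R.from_euler("xyz",[-90,0,yaw],degrees=True)
    print("t",round(s["time_s"],2),"pos",np.round(s["ee_pos"],1),"rot",np.round(s["ee_rot"],2),"F",np.round(s["force"],1),"w",round(s["gripper_width"],1),"q",np.round(s["qpos"],1))
    print("turn",np.round((Rm.inv()*T).as_rotvec(),4),"shift",np.round(Rm.inv().apply(np.array([x,y,z])-s["ee_pos"]),1))
E
echo ok
```

```text
ok
```

carry_out --increments '[[[0,0.1,0],[-20,0,-23],0],[[0,0.21,0],[-43,0,-49],0],[[0,0.32,0],[-65,0,-74],0],[[0,0.43,0],[-87,0,-99],0],[[0,0.54,0],[-108,0,-124],0],[[0,0.65,0],[-130,0,-148],0],[[0,0.76,0],[-152,0,-173],0],[[0,0.87,0],[-174,0,-198],0],[[0,0.98,0],[-195,0,-223],0],[[0,1.08,0],[-212,0,-242],0]]'

```text
time_s: 0.93
ee_pos: [338.8, 273.7, 404.5]
ee_rot: [-90.0, 0.0, 10.7]
force: [1.0, -0.0, 0.4]
gripper_width: 91.6
```

```bash
python3 -c "
from h import *
go(514.5,-9.5,400,-51.6)"
```

```text
t 0.93 pos [338.8 273.7 404.5] rot [-9.004e+01  1.000e-02  1.066e+01] F [ 1.  -0.   0.4] w 91.6 q [ 37.4   5.7 106.4  -0.   68.   26.8]
turn [8.0000e-04 1.0866e+00 2.0000e-04] shift [ 120.3    4.8 -310.8]
```

carry_out --increments '[[[0,0.11,0],[12,0,-31],0],[[0,0.22,0],[24,0,-62],0],[[0,0.33,0],[36,0,-93],0],[[0,0.44,0],[48,0,-124],0],[[0,0.55,0],[60,0,-155],0],[[0,0.66,0],[72,0,-186],0],[[0,0.77,0],[84,0,-217],0],[[0,0.88,0],[96,2,-248],0],[[0,0.99,0],[108,3,-280],0],[[0,1.087,0],[120,5,-311],0]]'

```text
time_s: 1.77
ee_pos: [515.8, -8.4, 399.5]
ee_rot: [-90.0, 0.0, -51.6]
force: [0.9, 0.3, -1.3]
gripper_width: 91.3
```

```bash
python3 -c "
from h import *
f=env.grab_frame('side');cv2.imwrite('pics/s1.png',cv2.resize(f['frame'][130:290,160:360],None,fx=3,fy=3))
go(514.5,-9.5,334,-51.6)"
```

```text
t 1.82 pos [518.6 -12.1 398.9] rot [-90.03  -0.3  -51.91] F [ 4.5 -3.7  0.7] w 91.0 q [-2.5 13.4 97.4 -0.3 69.  49.5]
turn [ 0.0006 -0.0055  0.0051] shift [-5.  64.9 -1.6]
```

View pics/s1.png

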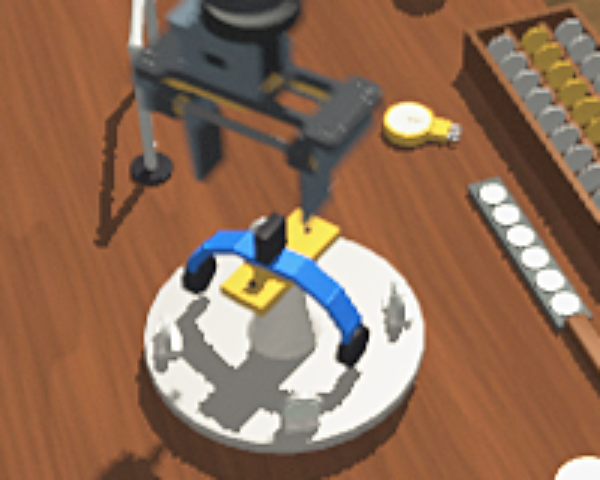

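carry_out --increments '[[[0,0.006,0],[2,0,-2],0],[[0,0.006,0],[2,0,-2],0],[[0,0.006,0],[2,4,-2],0],[[0,0.006,0],[2,14,-2],0],[[0,0.006,0],[2,28,-2],0],[[0,0.006,0],[2,42,-2],0],[[0,0.006,0],[2,54,-2],0],[[0,0.006,0],[2,62,-2],0],[[0,0.006,0],[2,65,-2],0],[[0,0.006,0],[2,65,-2],0]]'

```text
time_s: 2.65
ee_pos: [514.5, -8.9, 333.9]
ee_rot: [-90.1, 0.1, -51.6]
force: [-0.0, -0.2, -0.3]
gripper_width: 91.3
```

carry_out --increments '[[[0,0,0],[0,0,0],0.5],[[0,0,0],[0,0,0],0.75],[[0,0,0],[0,0,0],0.9],[[0,0,0],[0,0,0],0.95],[[0,0,0],[0,0,0],1],[[0,0,0],[0,0,0],1],[[0,0,0],[0,0,0],1],[[0,0,0],[0,0,0],1]]' --force 25

```text
time_s: 3.32
ee_pos: [515.0, -9.5, 334.8]
ee_rot: [-90.0, -0.0, -51.6]
force: [-0.3, -0.1, 0.2]
gripper_width: 40.8
```

```bash
python3 -c "
from h import *
go(514.5,-9.5,334,-51.6)"
```

```text
t 3.32 pos [515.   -9.5 334.8] rot [-89.99  -0.   -51.63] F [-0.3 -0.1  0.2] w 40.8 q [ -2.3  16.2 103.5   0.   60.2  49.3]
turn [-0.0002 -0.0005  0.    ] shift [-0.3  0.8 -0.3]
```

Still closing; let it finish, then lift.

carry_out --increments '[[[0,0,0],[0,0,0],1],[[0,0,0],[0,0,0],1],[[0,0,0],[0,0,0],1],[[0,0,0],[0,0,0],1],[[0,0,0],[0,0,0],1],[[0,0,0],[0,0,0],1],[[0,0,0],[0,0,0],1],[[0,0,0],[0,0,0],1]]'

```text
time_s: 3.98
ee_pos: [515.0, -9.6, 334.7]
ee_rot: [-90.0, -0.0, -51.6]
force: [-0.4, -0.6, -0.2]
gripper_width: 14.0
```

carry_out --increments '[[[0,0,0],[0,-2,0],1],[[0,0,0],[0,-8,0],1],[[0,0,0],[0,-18,0],1],[[0,0,0],[0,-32,0],1],[[0,0,0],[0,-50,0],1],[[0,0,0],[0,-70,0],1],[[0,0,0],[0,-90,0],1],[[0,0,0],[0,-108,0],1],[[0,0,0],[0,-120,0],1],[[0,0,0],[0,-125,0],1]]'

```text
time_s: 4.82
ee_pos: [515.0, -9.5, 462.8]
ee_rot: [-89.8, -0.2, -51.6]
force: [0.7, -0.9, -0.8]
gripper_width: 14.1
```

Run:
```python
from h import *
go(500,346,459,-17)
f=env.grab_frame('side');cv2.imwrite('pics/s2.png',cv2.resize(f['frame'][60:310,130:360],None,fx=2.4,fy=2.4))
np.savez("side2.npz",**f)
t=env.grab_frame('top');np.savez("top2.npz",**t)
for n,f in(("top",t),("side",f)):
    W,z,H,S,V,u,v=fits(f,0)
    m=near(W,(520,-10),90)&(H>15)&(H<32)&(S>110)&(z>118)&(z<142); P=W[m]
    print(n,m.sum(),P.mean(0),rect(P))
    m=near(W,(520,-10),160)&(H>100)&(H<130)&(S>100)&(z>150); P=W[m]
    print(n,"band",m.sum(),P.mean(0) if m.any() else 0,rect(P) if m.sum()>3 else 0)
```

```text
t 4.82 pos [515.   -9.5 462.8] rot [-89.78  -0.18 -51.62] F [ 0.7 -0.9 -0.8] w 14.1 q [-2.3 10.9 91.4  0.  77.4 49.3]
turn [-0.0028 -0.6043  0.0042] shift [-288.     3.8  209. ]
top 45 [489.06349962 -30.56200263 129.08187522] (array([491.2, -29.5]), array([41., 33.]), -55.3)
top band 0 0 0
side 638 [522.95652157 -13.58079013 128.95713329] (array([524. , -10.4]), array([113.8,  47.8]), 33.9)
side band 571 [525.50194579 -29.89827483 261.81359834] (array([491.2, -38.3]), array([171.9, 124.5]), -48.1)
```

View pics/s2.png

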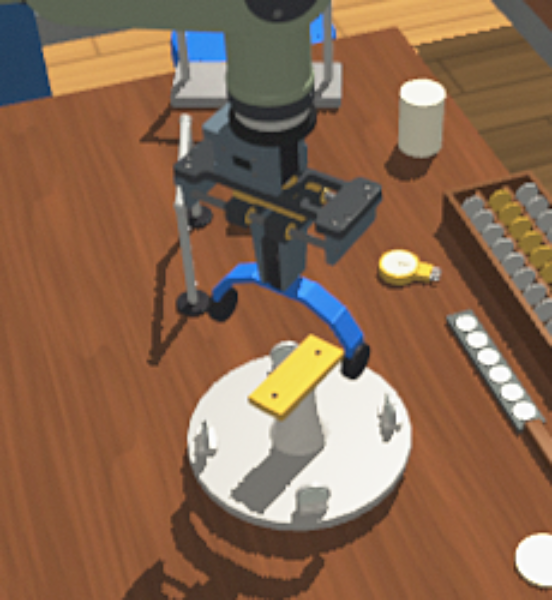

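carry_out --increments '[[[0,-0.01,0],[-4,-8,3],1],[[0,-0.04,0],[-16,-20,12],1],[[0,-0.08,0],[-36,-32,26],1],[[0,-0.13,0],[-60,-40,44],1],[[0,-0.18,0],[-86,-40,62],1],[[0,-0.23,0],[-111,-40,81],1],[[0,-0.29,0],[-137,-40,99],1],[[0,-0.34,0],[-162,-40,118],1],[[0,-0.39,0],[-188,-40,136],1],[[0,-0.45,0],[-213,-40,155],1]]'

```text
time_s: 5.75
ee_pos: [503.6, 255.6, 499.2]
ee_rot: [-90.1, 0.1, -25.6]
force: [-0.1, -0.0, -1.7]
gripper_width: 13.6
```

```bash
python3 -c "
from h import *
go(500,346,500,-17)"
```

```text
t 5.75 pos [503.6 255.6 499.2] rot [-9.008e+01  8.000e-02 -2.564e+01] F [-0.1 -0.  -1.7] w 13.6 q [25.7 15.  81.   0.  84.2 51.4]
turn [ 0.0013 -0.1509 -0.0016] shift [-42.4  -0.9  80. ]
```

carry_out --increments '[[[0,-0.04,0],[-12,0,22],1],[[0,-0.08,0],[-24,0,44],1],[[0,-0.12,0],[-34,0,62],1],[[0,-0.14,0],[-40,0,74],1],[[0,-0.154,0],[-44,0,81],1],[[0,-0.154,0],[-44,0,81],1],[[0,-0.154,0],[-44,0,81],1],[[0,-0.154,0],[-44,0,81],1]]'

```text
time_s: 6.42
ee_pos: [500.1, 344.8, 499.8]
ee_rot: [-90.0, -0.0, -17.1]
force: [0.3, 0.3, -1.7]
gripper_width: 13.9
```

Run:
```python
from h import *
go(500,346,372,-17)
f=env.grab_frame('side');cv2.imwrite('pics/s3.png',cv2.resize(f['frame'][30:230,110:330],None,fx=2.7,fy=2.7))
for n,f in(("side",f),):
    W,z,H,S,V,u,v=fits(f,0)
    m=near(W,(500,346),160)&(H>100)&(H<130)&(S>100)&(z>150); P=W[m]
    print(n,"band",m.sum(),P.mean(0) if m.any() else 0,rect(P) if m.sum()>3 else 0, np.percentile(P[:,2],[2,98]))
```

```text
t 6.42 pos [500.1 344.8 499.8] rot [-90.04  -0.   -17.09] F [ 0.3  0.3 -1.7] w 13.9 q [33.5 19.1 75.  -0.  85.9 50.6]
turn [ 0.0008 -0.0016  0.0001] shift [ -0.4 127.8   1.2]
side band 398 [502.56838075 337.10825519 291.2703084 ] (array([499. , 334.2]), array([169.3,  52.9]), -21.0) [246.35460906 397.64061868]
```

View pics/s3.png

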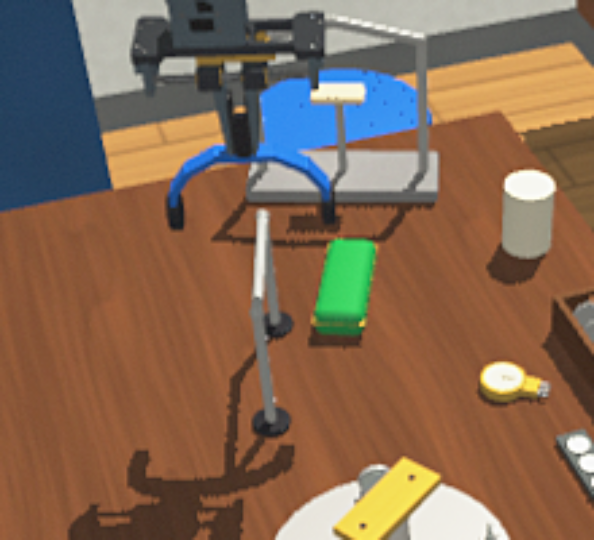

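carry_out --increments '[[[0,0,0],[0,6,0],1],[[0,0,0],[0,18,0],1],[[0,0,0],[0,34,0],1],[[0,0,0],[0,52,0],1],[[0,0,0],[0,70,0],1],[[0,0,0],[0,88,0],1],[[0,0,0],[0,104,0],1],[[0,0,0],[0,116,0],1],[[0,0,0],[0,122,0],1],[[0,0,0],[0,123,0],1]]'

```text
time_s: 7.3
ee_pos: [499.8, 345.0, 375.3]
ee_rot: [-90.1, 0.1, -17.1]
force: [-0.7, -0.1, -1.4]
gripper_width: 13.9
```

carry_out --increments '[[[0,0,0],[0,1,0],1],[[0,0,0],[0,2,0],1],[[0,0,0],[0,3,0],1],[[0,0,0],[0,4,0],1],[[0,0,0],[0,5,0],1],[[0,0,0],[0,5,0],1]]'

```text
time_s: 7.8
ee_pos: [499.9, 345.8, 371.8]
ee_rot: [-90.0, -0.0, -17.0]
force: [-0.5, -0.5, -0.4]
gripper_width: 13.9
```

carry_out --increments '[[[0,0,0],[0,0.5,0],1],[[0,0,0],[0,1,0],1],[[0,0,0],[0,1,0],1],[[0,0,0],[0,1,0],1]]'

```text
time_s: 8.13
ee_pos: [500.0, 345.8, 370.8]
ee_rot: [-90.0, -0.0, -17.0]
force: [1.0, 0.5, -1.9]
gripper_width: 14.2
```

carry_out --increments '[[[0,0,0],[0,0.5,0],1],[[0,0,0],[0,1,0],1],[[0,0,0],[0,1,0],1],[[0,0,0],[0,1,0],1]]'

```text
time_s: 8.47
ee_pos: [499.9, 345.7, 370.6]
ee_rot: [-90.0, -0.0, -17.0]
force: [-1.7, -0.7, 5.6]
gripper_width: 14.2
```

carry_out --increments '[[[0,0,0],[0,0.5,0],1],[[0,0,0],[0,1,0],1],[[0,0,0],[0,1,0],1],[[0,0,0],[0,1,0],1]]'

```text
time_s: 8.8
ee_pos: [499.8, 345.7, 370.6]
ee_rot: [-89.9, -0.1, -17.0]
force: [-2.5, -1.9, 9.5]
gripper_width: 14.1
```

carry_out --increments '[[[0,0,0],[0,-1,0],1],[[0,0,0],[0,-1.5,0],1],[[0,0,0],[0,-1.5,0],0.78],[[0,0,0],[0,-1.5,0],0.75],[[0,0,0],[0,-1.5,0],0.7],[[0,0,0],[0,-1.5,0],0.6],[[0,0,0],[0,-1.5,0],0.4],[[0,0,0],[0,-1.5,0],0.3],[[0,0,0],[0,-1.5,0],0.2],[[0,0,0],[0,-1.5,0],0.2]]'

```text
time_s: 9.63
ee_pos: [500.0, 345.8, 370.2]
ee_rot: [-90.0, 0.0, -17.0]
force: [-0.5, -0.8, 0.6]
gripper_width: 57.8
```

carry_out --increments '[[[0,0,0],[0,-1,0],0.2],[[0,0,0],[0,-3,0],0.2],[[0,0,0],[0,-10,0],0.2],[[0,0,0],[0,-22,0],0.2],[[0,0,0],[0,-36,0],0.2],[[0,0,0],[0,-50,0],0.2],[[0,0,0],[0,-60,0],0.1],[[0,0,0],[0,-64,0],0],[[0,0,0],[0,-64,0],0]]'

```text
time_s: 10.38
ee_pos: [500.0, 345.8, 435.7]
ee_rot: [-89.9, -0.1, -17.0]
force: [-0.6, -0.9, -0.5]
gripper_width: 89.7
```

Run:
```python
from h import *
go(513.5,-283.5,400,-113.3)
f=env.grab_frame('side');cv2.imwrite('pics/s4.png',cv2.resize(f['frame'][50:250,130:330],None,fx=2.7,fy=2.7))
t=env.grab_frame('top')
def plane(f,W,H,S,V): pass
for n,f in(("top",t),("side",f)):
    W,z,H,S,V,u,v=fits(f,0)
    m=near(W,(523,-10),90)&(H>15)&(H<32)&(S>110)&(z>118)&(z<142); P=W[m]
    print(n,m.sum(),P.mean(0),rect(P))
    m=near(W,(500,346),120)&(H>100)&(H<130)&(S>100)&(z>100); P=W[m]
    print("band",m.sum(),P.mean(0),rect(P),np.percentile(P[:,2],[2,98]))
```

```text
t 10.38 pos [500.  345.8 435.7] rot [-89.88  -0.09 -17.02] F [-0.6 -0.9 -0.5] w 89.7 q [33.6 20.3 82.1  0.  77.4 50.6]
turn [-3.0000e-03  1.6805e+00 -6.0000e-04] shift [ 197.    34.7 -597.9]
top 67 [525.43025922  -3.16944048 128.81514467] (array([521.6,  -8.5]), array([106.8,  41.3]), 34.7)
band 371 [518.24994425 338.68939505 166.01175279] (array([511.4, 339.4]), array([134.6,  32.2]), -18.5) [134.01907626 194.05797381]
side 639 [522.87506791 -13.56893163 128.96921577] (array([525.6, -10.4]), array([115.6,  46.9]), 34.5)
band 414 [504.58070148 337.47443537 182.77523684] (array([508.8, 364. ]), array([172.3, 121.7]), -17.1) [121.5133436  357.31520417]
```

View pics/s4.png

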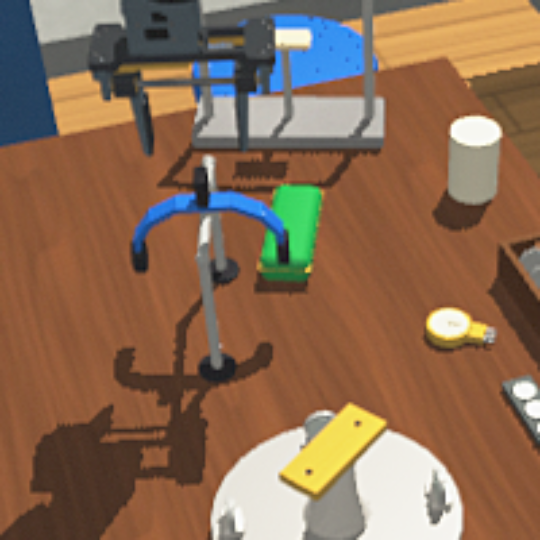

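carry_out --increments '[[[0,0.06,0],[6,0,-18],0],[[0,0.14,0],[16,0,-48],0],[[0,0.22,0],[26,0,-79],0],[[0,0.31,0],[36,0,-110],0],[[0,0.4,0],[46,0,-141],0],[[0,0.49,0],[57,0,-173],0],[[0,0.58,0],[67,0,-204],0],[[0,0.67,0],[78,0,-236],0],[[0,0.76,0],[88,0,-267],0],[[0,0.84,0],[98,0,-299],0]]'

```text
time_s: 11.32
ee_pos: [505.7, 29.7, 433.3]
ee_rot: [-90.1, 0.0, -65.4]
force: [-0.1, 0.4, 0.5]
gripper_width: 91.0
```

Run:
```python
from h import *
go(513.5,-283.5,300,-113.3)
```

```text
t 11.32 pos [505.7  29.7 433.3] rot [-9.009e+01  5.000e-02 -6.538e+01] F [-0.1  0.4  0.5] w 91.0 q [ 2.1 11.1 95.4  0.  73.6 67.4]
turn [ 1.800e-03  8.364e-01 -1.000e-04] shift [ 288.   133.3 -123.2]
```

carry_out --increments '[[[0,0.09,0],[32,0,-14],0],[[0,0.18,0],[64,5,-28],0],[[0,0.27,0],[96,15,-42],0],[[0,0.36,0],[128,30,-56],0],[[0,0.46,0],[160,45,-70],0],[[0,0.56,0],[192,60,-84],0],[[0,0.66,0],[224,75,-98],0],[[0,0.75,0],[256,90,-112],0],[[0,0.82,0],[280,100,-122],0],[[0,0.84,0],[288.6,105,-125.6],0]]'

```text
time_s: 12.15
ee_pos: [512.8, -286.6, 326.4]
ee_rot: [-90.2, -0.0, -113.6]
force: [0.3, 0.6, 0.4]
gripper_width: 90.9
```

carry_out --increments '[[[0,0,0],[0,10,0],0],[[0,0,0],[0,20,0],0],[[0,0,0],[0,30,0],0],[[0,0,0],[0,30,0],0],[[0,0,0],[0,30,0],0],[[0,0,0],[0,30,0],0]]'

```text
time_s: 12.65
ee_pos: [513.8, -282.5, 299.7]
ee_rot: [-90.0, 0.0, -113.2]
force: [-0.3, -0.8, 0.2]
gripper_width: 91.2
```

Run:
```python
from h import *
go(513.5,-283.5,199,-113.3)
f=env.grab_frame('side')
W,z,H,S,V,u,v=fits(f,0)
box=lambda a,b,c,d:(u>=a)&(u<b)&(v>=c)&(v<d)
for m in (box(262,316,315,348)&((H<8)|(H>172))&(S>150)&(z>30),box(262,316,315,348)&(S<60)&(V>120)&(z<20)):
    P=W[m];print(m.sum(),P.mean(0),rect(P) if m.sum()>3 else '')
cv2.imwrite('pics/s5.png',cv2.resize(f['frame'][200:400,180:400],None,fx=2.7,fy=2.7))
```

```text
t 12.65 pos [ 513.8 -282.5  299.7] rot [-8.9960e+01  1.0000e-02 -1.1318e+02] F [-0.3 -0.8  0.2] w 91.2 q [-29.9  24.1  96.9   0.   59.   83.2]
turn [-0.0008  0.0021 -0.0001] shift [  1.  100.7   0. ]
5 [ 498.53003956 -317.28563363   81.80853045] (array([ 497.6, -313.8]), array([53.5, 15.7]), 88.1)
526 [ 518.51536028 -285.47518855    3.42043475] (array([ 515.4, -283.1]), array([111.6,  50.7]), -22.4)
```

View pics/s5.png

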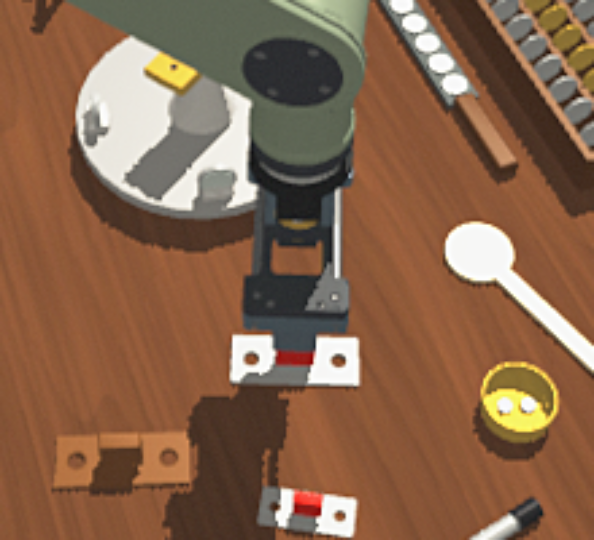

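carry_out --increments '[[[0,0,0],[1,8,0],0],[[0,0,0],[1,22,0],0],[[0,0,0],[1,38,0],0],[[0,0,0],[1,54,0],0],[[0,0,0],[1,70,0],0],[[0,0,0],[1,84,0],0],[[0,0,0],[1,94,0],0],[[0,0,0],[1,99,0],0],[[0,0,0],[1,99,0],0],[[0,0,0],[1,99,0],0]]'

```text
time_s: 13.53
ee_pos: [513.3, -284.5, 200.5]
ee_rot: [-90.0, 0.0, -113.3]
force: [0.2, -1.0, -0.3]
gripper_width: 91.4
```

carry_out --increments '[[[0,0,0],[0,0,0],0.5],[[0,0,0],[0,0,0],0.75],[[0,0,0],[0,0,0],1],[[0,0,0],[0,0,0],1],[[0,0,0],[0,0,0],1],[[0,0,0],[0,0,0],1],[[0,0,0],[0,0,0],1],[[0,0,0],[0,0,0],1],[[0,0,0],[0,0,0],1],[[0,0,0],[0,0,0],1]]' --force 40

```text
time_s: 14.37
ee_pos: [513.1, -284.4, 200.2]
ee_rot: [-90.0, 0.0, -113.3]
force: [0.4, 0.1, 1.1]
gripper_width: 27.6
```

carry_out --increments '[[[0,0,0],[0,0,0],1],[[0,0,0],[0,0,0],1],[[0,0,0],[0,0,0],1],[[0,0,0],[0,0,0],1],[[0,0,0],[0,0,0],1],[[0,0,0],[0,0,0],1],[[0,0,0],[0,0,0],1],[[0,0,0],[0,0,0],1]]'

```text
time_s: 15.03
ee_pos: [513.1, -284.4, 200.2]
ee_rot: [-90.0, 0.0, -113.3]
force: [0.2, -0.3, -1.3]
gripper_width: 13.9
```

carry_out --increments '[[[0,0,0],[0,-2,0],1],[[0,0,0],[0,-8,0],1],[[0,0,0],[0,-20,0],1],[[0,0,0],[0,-40,0],1],[[0,0,0],[0,-65,0],1],[[0,0,0],[0,-95,0],1],[[0,0,0],[0,-125,0],1],[[0,0,0],[0,-152,0],1],[[0,0,0],[0,-172,0],1],[[0,0,0],[0,-180,0],1]]'

```text
time_s: 15.87
ee_pos: [513.3, -284.6, 384.2]
ee_rot: [-89.6, -0.0, -113.3]
force: [0.1, -0.9, -1.5]
gripper_width: 13.9
```

Run:
```python
from h import *
go(522.5,-10,380,-55.6)
# held plate seen from both cameras
for n in("side","top"):
    f=env.grab_frame(n);W,z,H,S,V,u,v=fits(f,0)
    m=near(W,(513,-284),75)&(S<60)&(V>120)&(z>170)&(z<195);P=W[m]
    print(n,m.sum(),P.mean(0) if m.any() else '',rect(P) if m.sum()>3 else '',np.linalg.lstsq(np.c_[P[:,:2]-P[:,:2].mean(0),np.ones(len(P))],P[:,2],rcond=None)[0] if m.sum()>9 else '')
    # flange hole/edge estimate: brass pixel mask intersected with plane z=130
    m=near(W,(523,-10),75)&(H>12)&(H<34)&(S>90)&(z>118)&(z<142)
    K=np.array(f["camera_matrix"]);M=cv2.Rodrigues(np.array(f["rvec"]))[0];t=np.array(f["tvec"]).ravel()
    m=cv2.morphologyEx(m.astype(np.uint8),cv2.MORPH_CLOSE,np.ones((3,3)))
    vv,uu=np.nonzero(m);d=np.c_[(uu-K[0,2])/K[0,0],(vv-K[1,2])/K[1,1],np.ones(len(uu))]@M;c=-M.T@t
    P=c+d*((130-c[2])/d[:,2])[:,None];C=np.cov(P[:,:2].T);w,U=np.linalg.eigh(C)
    print(n,"flange",len(P),P.mean(0),rect(P),np.degrees(np.arctan2(U[1,1],U[0,1])),np.sqrt(12*w))
    np.savez(f"{n}6.npz",**f)
```

```text
t 15.87 pos [ 513.3 -284.6  384.2] rot [-8.9630e+01 -5.0000e-02 -1.1328e+02] F [ 0.1 -0.9 -1.5] w 13.9 q [-30.1  20.1  90.1  -0.   69.5  83.2]
turn [-0.0055 -1.0067  0.004 ] shift [-255.9    3.4 -100.1]
side 152 [ 534.01758252 -297.41016492  187.93804907] (array([ 514.8, -289.3]), array([108.2,  44.5]), -21.9) [ 8.56716154e-03 -2.81922859e-03  1.87938049e+02]
side flange 651 [522.81769668 -14.57121268 130.        ] (array([524.1, -13.9]), array([115.6,  48.9]), 34.8) -144.88393246285958 [ 49.18983411 113.81022018]
top 11 [ 487.43377967 -260.7633992   187.64114679] (array([ 484.3, -271.8]), array([43.3, 34.3]), 74.4) [-3.91640871e-02 -4.09463841e-02  1.87641147e+02]
top flange 579 [521.34276711  -9.32135709 130.        ] (array([522. ,  -8.9]), array([108.5,  43.1]), 34.6) -145.2750058992288 [ 42.46904792 108.23765628]
```

carry_out --increments '[[[0,-0.03,0],[-8,0,-3],1],[[0,-0.1,0],[-26,0,-10],1],[[0,-0.2,0],[-51,0,-20],1],[[0,-0.3,0],[-77,0,-30],1],[[0,-0.4,0],[-102,0,-40],1],[[0,-0.5,0],[-128,0,-50],1],[[0,-0.6,0],[-153,0,-60],1],[[0,-0.7,0],[-179,0,-70],1],[[0,-0.8,0],[-204,0,-80],1],[[0,-0.88,0],[-225,0,-88],1]]'

```text
time_s: 16.8
ee_pos: [520.3, -40.7, 378.0]
ee_rot: [-90.2, 0.2, -62.5]
force: [-0.2, -0.4, -2.7]
gripper_width: 13.8
```

```bash
python3 -c "
from h import *
go(522,-10,380,-55.4)"
```

```text
t 16.8 pos [520.3 -40.7 378. ] rot [-90.21   0.19 -62.47] F [-0.2 -0.4 -2.7] w 13.8 q [-5.7 14.7 98.9  0.  66.7 56.7]
turn [ 0.0035 -0.1233 -0.0036] shift [-26.4  -2.   15.7]
```

carry_out --increments '[[[0,-0.06,0],[-13,0,7],1],[[0,-0.1,0],[-22,0,12],1],[[0,-0.13,0],[-27,0,15],1],[[0,-0.13,0],[-29,0,16],1],[[0,-0.13,0],[-29,4,16],1],[[0,-0.13,0],[-29,12,16],1],[[0,-0.13,0],[-29,20,16],1],[[0,-0.13,0],[-29,26,16],1],[[0,-0.13,0],[-29,30,16],1],[[0,-0.13,0],[-29,30,16],1]]'

```text
time_s: 17.63
ee_pos: [521.9, -10.2, 348.8]
ee_rot: [-90.1, 0.1, -55.5]
force: [0.1, -0.1, -2.1]
gripper_width: 13.8
```

carry_out --increments '[[[0,0,0],[0,0,0],1],[[0,0,0],[0,0,0],1],[[0,0,0],[0,0,0],1]]'

```text
time_s: 17.88
ee_pos: [522.3, -9.9, 350.7]
ee_rot: [-90.0, -0.0, -55.4]
force: [-0.6, 0.2, -1.7]
gripper_width: 14.1
```

Run:
```python
from h import *
go(522,-10,340,-55.4)
s=env.grab_frame("side");t=env.grab_frame("top");np.savez("side7.npz",**s);np.savez("top7.npz",**t)
a=cv2.resize(s["frame"][195:265,205:300],None,fx=6,fy=6,interpolation=cv2.INTER_CUBIC)
b=cv2.resize(t["frame"][205:280,240:320],None,fx=2.2,fy=2.2)
c=np.zeros((a.shape[0],a.shape[1]+b.shape[1],3),np.uint8);c[:,:a.shape[1]]=a;c[:b.shape[0],a.shape[1]:]=b
cv2.imwrite("pics/c7.png",c)
f=s;W,z,H,S,V,u,v=fits(f,0)
m=near(W,(522,-10),75)&(S<60)&(V>110)&(z>145)&(z<162);P=W[m]
print(m.sum(),P.mean(0),rect(P),np.linalg.lstsq(np.c_[P[:,:2]-P[:,:2].mean(0),np.ones(len(P))],P[:,2],rcond=None)[0])
```

```text
t 17.88 pos [522.3  -9.9 350.7] rot [-8.995e+01 -3.000e-02 -5.541e+01] F [-0.6  0.2 -1.7] w 14.1 q [ -2.3  16.  101.3   0.   62.6  53.1]
turn [-0.0008 -0.0002  0.0005] shift [-0.1 10.7 -0.3]
287 [508.89635811 -26.77987939 154.19026326] (array([521.1, -12. ]), array([108.1,  46.2]), 34.8) [ 1.12231632e-02 -1.92760419e-02  1.54190263e+02]
```

View pics/c7.png

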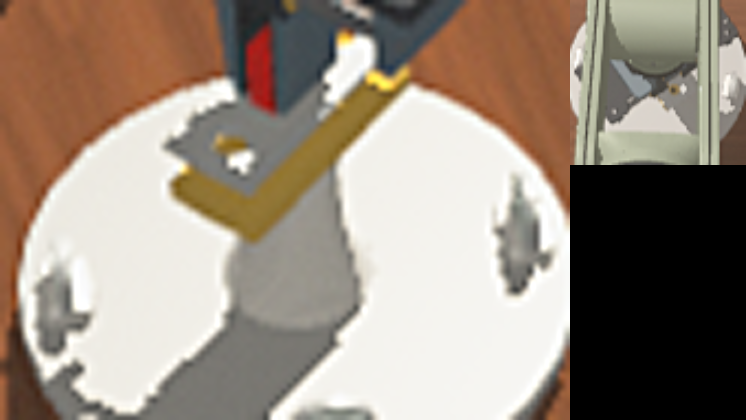

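```bash
cat > fit.py <<'E'
from h import *
from scipy.optimize import minimize
def corners(p,dims,z0,z1):
    x,y,a=p[0],p[1],np.radians(p[2]);c,s=np.cos(a),np.sin(a)
    return np.array([[x+c*i*dims[0]/2-s*j*dims[1]/2,y+s*i*dims[0]/2+c*j*dims[1]/2,z] for i in(-1,1) for j in(-1,1) for z in(z0,z1)])
def render(f,p,boxes,shape,k=8):
    im=np.zeros((shape[0]*k//2,shape[1]*k//2),np.uint8)
    for d,a,b in boxes:
        q=cv2.projectPoints(corners(p,d,a,b),f["rvec"],f["tvec"],f["camera_matrix"],None)[0].reshape(-1,2)
        q=(q-off+.5)*k/2*16-8
        cv2.fillConvexPoly(im,cv2.convexHull(q.astype(np.int32)),255,shift=4)
    return cv2.resize(im,(shape[1],shape[0]),interpolation=cv2.INTER_AREA)/255.
def fit(f,mask,p0,boxes):
    global off
    v,u=np.nonzero(mask);off=np.array([u.min()-8,v.min()-8]);M=mask[off[1]:v.max()+8,off[0]:u.max()+8].astype(float)
    L=lambda p:((render(f,p,boxes,M.shape)-M)**2).sum()
    r=min((minimize(L,np.array(p0)+d,method="Nelder-Mead",options=dict(initial_simplex=np.array(p0)+d+np.array([[0,0,0],[4,0,0],[0,4,0],[0,0,4]]))) for d in([0,0,0],[2,-2,1],[-2,2,-1])),key=lambda r:r.fun)
    return np.round(r.x,2),round(r.fun,1),M.sum()
def big(m):
    m=cv2.morphologyEx(m.astype(np.uint8),cv2.MORPH_CLOSE,np.ones((3,3)))
    c=max(cv2.findContours(m,cv2.RETR_EXTERNAL,cv2.CHAIN_APPROX_NONE)[0],key=cv2.contourArea)
    return cv2.drawContours(np.zeros_like(m),[c],-1,1,-1)
E
python3 - <<'E'
from fit import *
for n in("top","side"):
    f=dict(np.load(n+"6.npz"));W,z,H,S,V,u,v=fits(f,0)
    m=big(near(W,(523,-10),75)&(H>12)&(H<34)&(S>90)&(z>112)&(z<142))
    print(n,"flange",fit(f,m,(522,-10,34.6),[((110,44),118,130)]))
    f=dict(np.load(n+"0.npz"));W,z,H,S,V,u,v=fits(f,0)
    red=((H<8)|(H>172))&(S>150)
    m=big(near(W,(513,-284),75)&(((S<70)&(V>90))|red)&(z<45))
    print(n,"plate",fit(f,m,(513,-283.5,-23),[((110,44),0,4),((34,14),4,38)]))
E
```

```text
top flange (array([522.68,  -9.01,  34.35]), np.float64(32.0), np.float64(581.0))
top plate (array([ 512.33, -283.66,  -22.13]), np.float64(9.6), np.float64(543.0))
side flange (array([526.11,  -7.89,  34.47]), np.float64(24.4), np.float64(653.0))
side plate (array([ 515.55, -283.79,  -22.6 ]), np.float64(12.0), np.float64(888.0))
```

carry_out --increments '[[[0,0.003,0],[0,0,1],1],[[0,0.005,0],[0.2,0,1.9],1],[[0,0.005,0],[0.2,1,1.9],1],[[0,0.005,0],[0.2,3,1.9],1],[[0,0.005,0],[0.2,5,1.9],1],[[0,0.005,0],[0.2,7,1.9],1],[[0,0.005,0],[0.2,9,1.9],1],[[0,0.005,0],[0.2,10,1.9],1],[[0,0.005,0],[0.2,10,1.9],1],[[0,0.005,0],[0.2,10,1.9],1]]'

```text
time_s: 18.82
ee_pos: [523.8, -8.9, 340.2]
ee_rot: [-90.0, 0.0, -55.7]
force: [0.3, 0.1, -1.7]
gripper_width: 13.7
```

carry_out --increments '[[[0,0,0],[0,0,0],1],[[0,0,0],[0,0,0],1],[[0,0,0],[0,0,0],1],[[0,0,0],[0,0,0],1],[[0,0,0],[0,0,0],1],[[0,0,0],[0,0,0],1]]'

```text
time_s: 19.32
ee_pos: [523.8, -8.9, 340.3]
ee_rot: [-90.0, 0.0, -55.7]
force: [1.1, -0.1, -1.5]
gripper_width: 14.0
```

Run:
```python
from fit import *
go(523.8,-9,340.2,-55.7)
f=env.grab_frame("side");np.savez("side8.npz",**f)
k=8;o=np.array([215,190]);im=cv2.resize(f["frame"][190:250,215:295],None,fx=k,fy=k,interpolation=cv2.INTER_NEAREST)
def draw(P,col):
    q=cv2.projectPoints(np.array(P,float),f["rvec"],f["tvec"],f["camera_matrix"],None)[0].reshape(-1,2)
    cv2.polylines(im,[np.int32((q-o+.5)*k)],True,col,1)
def rc(p,z,d=(110,44)): return corners(p,d,z,z)[[0,2,6,4]]
def ring(p,s,z,r):
    a=np.radians(p[2]);c=np.array([p[0]+s*38*np.cos(a),p[1]+s*38*np.sin(a)]);t=np.linspace(0,6.28,24)
    return np.c_[c[0]+r*np.cos(t),c[1]+r*np.sin(t),np.full(24,z)]
fl=(526.1,-7.9,34.4)   # side camera's own flange fit; plate expected at the same xy
draw(rc(fl,130),(0,0,255));draw(rc(fl,118),(0,0,255));draw(rc(fl,144),(255,0,255));draw(rc(fl,140),(0,255,0))
for s in(-1,1): draw(ring(fl,s,144,7),(255,0,255));draw(ring(fl,s,130,3),(0,0,255))
cv2.imwrite("pics/c8.png",im)
```

```text
t 19.32 pos [523.8  -8.9 340.3] rot [-89.99   0.   -55.69] F [ 1.1 -0.1 -1.5] w 14.0 q [ -2.2  16.7 102.    0.   61.3  53.5]
turn [-0.0001  0.0001 -0.    ] shift [ 0.1  0.1 -0.1]
```

View pics/c8.png

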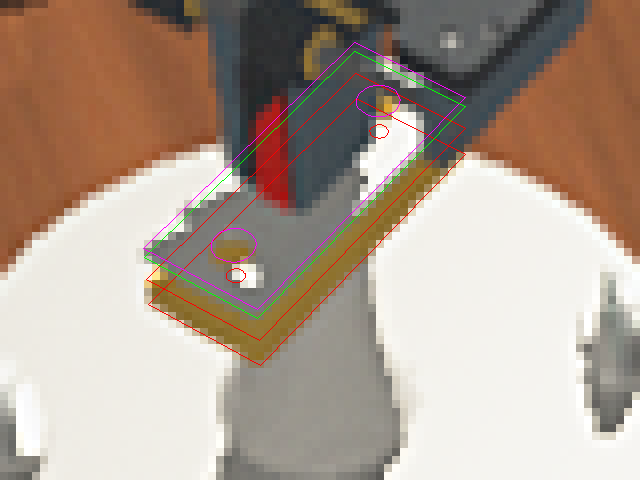

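Run:
```python
from h import *
f=env.grab_frame("side");W,z,H,S,V,u,v=fits(f,0)
m=near(W,(500,346),120)&(H>100)&(H<130)&(S>100)&(z>100)&(z<190);P=W[m]
print("band",m.sum(),P.mean(0),rect(P),np.percentile(P[:,2],[2,98]))
d=np.abs(f["frame"].astype(int)-np.load("side0.npz")["frame"]).max(-1)>60
for n,(a,b,c,e) in dict(paddle=(340,410,280,345),tin=(355,390,332,365),small=(274,314,378,400),brown=(198,252,358,384),dial=(285,315,160,185),case=(225,250,118,155),rack=(315,375,188,265),pen=(325,385,380,420)).items(): print(n,d[c:e,a:b].sum())
s=env.state();print(s["ee_pos"],s["force"],s["gripper_width"],np.abs(s["qvel"]).max())
env.job_done()
```

```text
band 338 [495.59011311 343.01370272 161.49042802] (array([493.7, 345.2]), array([130.4, 121.9]), 23.1) [120.25822006 176.85223429]
paddle 0
tin 0
small 0
brown 254
dial 13
case 589
rack 0
pen 0
[523.85394267  -8.90057295 340.25716794] [ 0.46070344  0.03383353 -1.41867719] 13.847088428526089 0.08067458635381229
the job is handed in; nothing more can be done
```

I finished the job in order at about 19.4 s of the 64 s and handed it in. The arm is still holding the cover plate over the flange.

- **Headband:** I lifted it off the flange by its grip block and set it astride the bar at mid-length. I felt the contact at about 9 N, backed off and released it. A picture after release showed it hanging level with one arm on each side. A depth check before hand-in still put it at bar height.
- **Cover:** I used the larger steel plate, gripped by its red rib at 40 N. By the arm's readings it is level within 0.1° and practically still. Its underside is about 10 mm above the flange.
- **Hole alignment:** The two cameras disagreed by about 3.5 mm on the flange's absolute position. They agreed within about 1.3 mm on the offset from plate to flange, and that offset is what I used. In the last close-up, one hole matched its predicted place within about half a pixel (1–1.5 mm). The other was partly hidden by a finger, but what showed fitted.
- **Other things on the table:** In the last before/after side picture, the paddle, tin, rack, pen torch and small plate showed no change. There were a few changed pixels at the lens measure (13), and more at the brown plate (254) and the spectacle case (589). I put these down to shadow and the hanging headband, because nothing touched them, but I did not check further.

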